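# Shim a microtube block tight in its clamping bay and hold the wedge

## Robot

A 6-joint arm with a two-finger parallel gripper is mounted at the origin on a cart in front of the work surface, level with it; the furniture and walls round the work are solid. World frame = base frame: x ahead of the robot, y to its left, z up, the work surface at z = 0. Lengths are in m, angles in rad, forces in N, time in s.
With the tool pointing down it reaches from about 0.25 to 0.775 m from the base axis. Payload 4 kg.
Tool frame: the origin (TCP) lies between the finger pads; the fingertips stand 11 mm ahead of it and the grasp point (between the pads) lies 8 mm behind it; z points along the fingers, y is the line along which they close (so a half turn about z gives the same grasp; the last joint's range is limited). The gripper opens to 94 mm and grips with 3 to 60 N. Pads are 16 mm wide; open, the fingers measure 119 mm over their backs; the gripper's body (75 mm by 177 mm) begins 78 mm behind the grasp point.
Start: joints at [1.044, 0.087, 1.371, -0, 1.684, -0.103], TCP at [0.226, 0.501, 0.182] pointing down, gripper open.
Joint ranges: [-3.1, 3.1], [-0.76, 2.03], [0.27, 2.55], [-1.08, 4.22], [0.17, 2.65], [-2.57, 2.57]. Speed limits (rad/s): [2.79, 2.79, 3.14, 3.14, 3.14, 3.14].

## Interface

Orientations are given as a 3x3 rotation matrix whose columns are the frame's x, y, z axes.
In Python, from cell import bot gives the robot as it stands. The module is installed in compiled form; this text tells all that it offers.
- The arm moves only by the shell command python3 -m inch 'ROWS' [OPENING] [FORCE]. ROWS is text: rows parted by semicolons, each of 4 numbers parted by spaces: the shift along the tool's x, y, z in m, then the turn about the tool's z in degrees. A call has 1 to 8 rows; each row shifts and turns the commanded pose from where the row before left it, along the tool's axes as they then stand; what a row does not reach is not made up. A row lasts 1/12 s, in which the tool goes at most 41.7 mm and 7.16 degrees, less where a joint would pass 70% of its speed; a pose out of reach is approached as far as the arm can. A call with a gripper value outside its range is refused whole. OPENING is the closure in counts, from 0 (fully open) to 255 (shut), set as the call begins (- or left out, the last holds). The fingers move at their own pace and stop on an object; FORCE is the grip in N (left out, the last holds). Time passes only in rows, so rows that do not move let the fingers close. It gives the time, the measured TCP pose, the force, the opening and the grip force at its end, in the units of the state.
- bot.state(): the state, without advancing time (a new reading comes with each control period).
- bot.snapshot(name): name is "scene" or "top" or "wrist"; returns the picture (384x512x3 uint8, blue, green, red); there is no depth.
- bot.calibration(name): a dict with "fx", "fy", "cx", "cy" (pixels), "position" and "attitude" of the camera in the world. Camera axes: x right, y up, looking along -z (the intrinsics and any distortion apply to the point x, -y, -z); pixel columns grow to the right and rows downward; lengths in m; the calibration is good to about 2 mm. A picture is of the moment at which its call begins: read the wrist's pose just before it. calibration takes no time and is no camera call; for the wrist camera it gives the pose at the moment of the call.
- bot.close_job(): hands the job in; it is judged then, once.
The state is a dict: "t": time; "joints": joint angles; "qd": joint speeds; "joint_torque": joint torques, N m; "tool_pos": TCP position; "orientation": TCP orientation; "wrist_force": force on the tool from outside, world axes, zero at the start; "ft_torque": the same for the moment, N m; "finger_gap": finger opening in m; "grip_force": force on a finger pad.
Only numpy, scipy, OpenCV 4.12 (cv2) and the standard library are available. Lean on these libraries where they do the work, as an engineer would, in place of code of your own. Each camera call takes 0.05 s, during which the arm holds its last target. There are 200 camera calls.

## Task

Slide the loaded microtube block lengthwise into the clamping bay until it is home against the back stop. Then stand one shim upright on the plate between the block and the slanted jaw (both shims if with one the wedge would run through to the back stop), and slide the wedge in along the jaw, thin end first, until you feel the whole stack go tight between fence and jaw, with at least the first quarter of the wedge inside and without forcing it. Finish while still gripping the wedge and keeping it pressed in, and leave the beaker, dish and tape roll alone.

Things in the scene. Friction and masses are not known exactly. Their poses are not given: they have to be found in the camera images.
- bay: Fixed aluminium clamping bay. Origin: on the bench at the bay's mouth, in line with the fence's inner face; x runs into the bay, y left, z up. Its plate is 5 mm thick (all slides on its top), x = -170 to 95, y = -118 to 20 mm. Back stop face at x = 80 mm, y = -113 to 20, 26 mm high above the plate. Open in front (mouth, x < 0) and above
- fence: The bay's straight left wall, 80 x 14 x 26 mm, fixed. Origin 5 mm above the bay's, same axes; its inner face is y = 0, from x = 0 (mouth) to 80 mm (back stop)
- jaw: Slanted right wall, 26 mm high, locked, at a place that differs from run to run. Origin: mouth end of its working face, on the plate's top; axes as the bay's. The face runs inward 80 mm and closes 1 mm per 6 mm (y = x/6). With the block on the fence the gap at the mouth is this origin's distance from the fence face minus 60 mm: 21.8 to 31 mm. Shims fit beside the block anywhere up to 66 mm in
- tube_block: Microtube block loaded with small tubes, 60 x 118 x 28 mm (tubes rise to 38), about 0.12 kg. Origin: centre of its underside; y is its long axis. Starts on the plate before the mouth, pointing roughly in. When home its last 38 mm stick out of the mouth, where it can be gripped across 60 mm
- block_center (a point): Centre of the microtube block, 14 mm above its underside; axes as tube_block
- shim_a: Grey shim standing on edge: plate 64 x 6 x 26 mm (x, y thick, z), 0.04 kg, with a tab 16 mm long (x), 6 mm thick, up to 60 mm above the underside, its middle at x = +23 mm. Origin: centre of the underside. Grip the tab by its edges, 16 mm apart along x. Placed side by side, one turned end for end, the two shims' tabs are 46 mm apart, leaving room for fingers
- shim_a_tab (a point): Grip point of shim a: on its tab, 48 mm above the underside, x = +23 mm of the shim; axes as the shim
- shim_b: Second shim, identical to shim a; it starts turned end for end to it
- shim_b_tab (a point): Grip point of shim b: on its tab, 48 mm above the underside, x = +23 mm of the shim; axes as the shim
- wedge: Grey wedge, 110 mm long (x), 26 high, about 0.08 kg. Origin on its underside. Flat face y = 0 goes to the shim; the slanted -y side matches the jaw. 8 mm thick at the thin end (x = 49), +1 mm per 6 mm to 21.3 mm at x = -31, then even to x = -61. So it binds with its thin end 6 x (gap left at the mouth - 8 mm) inside; that must be 18 to 78 mm, else change the number of shims
- wedge_tab (a point): Grip point on the wedge's upright tab (16 mm long in x, 10 thick, up to 60 mm above the underside): 48 mm above the underside, x = -49, y = -11 mm of the wedge, so 98 mm behind the thin end and 11 mm to the -y side of the flat face; axes as the wedge. Grip by its edges, 16 mm apart along x
- beaker: Bystander: clear beaker, 55 x 57 x 68 mm; origin at the centre of its underside
- dish: Bystander: petri dish, 61 mm across, 16 mm high; origin at the centre of its underside
- tape: Bystander: roll of yellow tape lying flat, 68 mm across, 19 mm high; origin at the centre of its underside
Mind the look-alikes: they are no part of the job. Leave any green look-alike of the shim_b alone.

How it is judged:
By the outcome, as a careful person would: the job done as asked, in the order asked, and still so for the second after the job is handed in, while the arm keeps its last pose, push and grip.
It also fails if it takes over 72 s, if anything falls off the work surface, if the arm or the gripper's body presses on something with over 40 N, if the wrist force passes 120 N, or if a joint passes its speed limit or range.

## Working session

There is one attempt and no reset: what is moved stays moved. The work goes in short steps, Python scripts to look and compute and a shell command to move; the robot and the scene stay as the last step left them, time stands still between calls to the robot, and variables do not carry over. Pictures are saved under pics/ and viewed, at most 10 in all, crops included, and the job is handed in when it is done.

```bash
mkdir -p pics; python3 - <<'E'
from cell import bot
import cv2
s=bot.state(); print(s)
for n in("scene","top"):
    im=bot.snapshot(n); cv2.imwrite(f"pics/{n}0.png",im); print(bot.calibration(n))
E
```

```text
{'t': 0.0, 'joints': array([ 1.04388528e+00,  8.79350185e-02,  1.37223096e+00, -6.66888724e-06,
        1.68355655e+00, -1.03119336e-01]), 'qd': array([-0.0009987 ,  0.00144578, -0.0009636 ,  0.00063535, -0.00035263,
        0.00102867]), 'joint_torque': array([-5.49281776e-04, -3.40175843e+01, -3.02426147e+01,  7.16982409e-02,
        3.27607873e-02, -1.10766680e-04]), 'tool_pos': array([0.22589354, 0.50083322, 0.18042695]), 'orientation': array([[-9.11535852e-01,  4.11219231e-01, -1.06531028e-03],
       [ 4.11220556e-01,  9.11534011e-01, -1.84431516e-03],
       [ 2.12648695e-04, -2.11923688e-03, -9.99997732e-01]]), 'wrist_force': array([-0.5824944 ,  0.04555523,  0.21741093]), 'ft_torque': array([ 0.02702031, -0.00962805, -0.02083676]), 'grip_force': 0.0, 'finger_gap': 0.09389707076205234}
{'fx': 404.3659349260753, 'fy': 404.3659349260753, 'cx': 258.9624637501188, 'cy': 194.79353243565046, 'position': array([0.14858774, 0.81983675, 0.46942472]), 'attitude': array([[-0.8617618 ,  0.18761384, -0.47134664],
       [-0.50677538, -0.36112532,  0.78279449],
       [-0.02335213,  0.91344926,  0.40628208]])}
{'fx': 416.7765795018435, 'fy': 416.7765795018435, 'cx': 255.60533812907724, 'cy': 186.52324948389864, 'position': array([0.47594459, 0.03881581, 1.06767193]), 'attitude': array([[-0.02086588,  0.99039704, -0.13666861],
       [-0.99977281, -0.02126489, -0.00146008],
       [-0.00435231,  0.1366071 ,  0.99061575]])}
```

View pics/scene0.png

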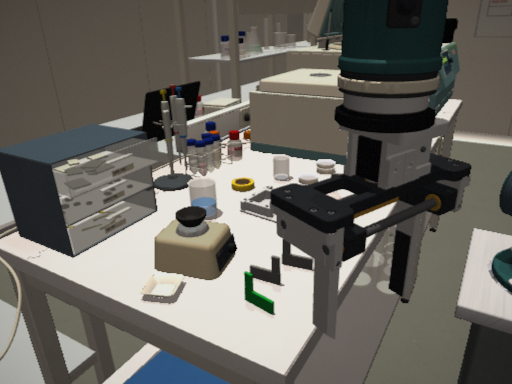

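View pics/top0.png

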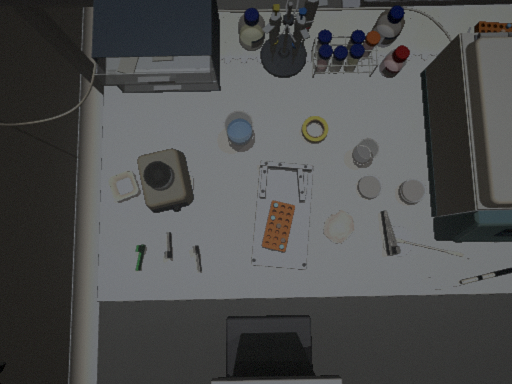

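The scene view shows the shims near (265,270) and (297,255), with the green look-alike at (258,298). In the top view (up is +x, right is -y), the bay plate is around (285,215), the orange block at (279,226), shims at (169,245) and (198,258), the green one at (139,257) and the wedge at (390,232).

```bash
cat > h.py <<'E'
import numpy as np, cv2
from cell import bot
def ray(c,px,z):
    "pixel -> world point on plane z"
    d=np.array([(px[0]-c['cx'])/c['fx'],-(px[1]-c['cy'])/c['fy'],-1.])
    d=np.asarray(c['attitude'])@d; p=np.asarray(c['position'])
    return p+d*(z-p[2])/d[2]
def proj(c,P):
    q=np.asarray(c['attitude']).T@(np.asarray(P)-c['position'])
    return np.array([c['cx']+c['fx']*q[0]/-q[2],c['cy']-c['fy']*q[1]/-q[2]])
E
python3 - <<'E'
from h import *
c=bot.calibration("top"); im=cv2.imread("pics/top0.png")
for n,px,z in [("plate bl",(253,265),.005),("plate br",(307,269),.005),("fence mouth",(264,198),.031),("jaw mouth",(302,200),.031),("block",(279,226),.033),("sA",(169,245),.02),("sB",(198,258),.02),("green",(139,257),.02),("wedge",(390,232),.02)]:
    print(n,ray(c,px,z).round(3))
crop=im[140:290,110:310]; cv2.imwrite("pics/crop0.png",cv2.convertScaleAbs(cv2.resize(crop,None,fx=4,fy=4,interpolation=cv2.INTER_CUBIC),alpha=1.0))
cw=bot.calibration("wrist"); print(cw)
s=bot.state(); R=s['orientation']; print("cam in tool",R.T@(cw['position']-s['tool_pos']),R.T@cw['attitude'])
E
```

```text
plate bl [0.424 0.051 0.005]
plate br [ 0.411 -0.084  0.005]
fence mouth [0.59  0.02  0.031]
jaw mouth [ 0.582 -0.075  0.031]
block [ 0.519 -0.015  0.033]
sA [0.478 0.259 0.02 ]
sB [0.445 0.187 0.02 ]
green [0.45  0.333 0.02 ]
wedge [ 0.499 -0.293  0.02 ]
{'fx': 273.5276763572606, 'fy': 273.5276763572606, 'cx': 256.5558234954469, 'cy': 188.20036210076884, 'position': array([0.16195837, 0.52909802, 0.38493843]), 'attitude': array([[ 0.41132774, -0.88450256, -0.22014704],
       [ 0.91148503,  0.39858512,  0.10161175],
       [-0.00212852, -0.24245646,  0.97015995]])}
cam in tool [ 0.06995041 -0.00096418 -0.20440064] [[-1.14392625e-04  9.70113513e-01  2.42651518e-01]
 [ 9.99999984e-01  7.83824194e-05  1.58057035e-04]
 [ 1.34313652e-04  2.42651532e-01 -9.70113507e-01]]
```

```bash
python3 -m inch '-.0306 -.0216 0 0;-.0306 -.0216 0 0;-.0306 -.0216 0 0;-.0306 -.0216 0 0;-.0306 -.0216 0 0;-.0306 -.0216 0 0;-.0306 -.0216 0 0;-.0306 -.0216 0 0' && python3 -m inch '-.0306 -.0216 0 0;-.0306 -.0216 0 0;-.0306 -.0216 0 0;-.0306 -.0216 0 0;-.0306 -.0216 0 0;-.0306 -.0216 0 0;-.0306 -.0216 0 0;-.0306 -.0216 0 0' && python3 -m inch '0 0 0 -6.4;0 0 0 -6.4;0 0 0 -6.5;0 0 0 0;0 0 0 0' && python3 - <<'E'
from h import *
import pickle
c=bot.calibration("wrist"); s=bot.state(); im=bot.snapshot("wrist"); cv2.imwrite("pics/w1.png",im); pickle.dump(c,open("w1.pkl","wb"))
print(s['tool_pos'],s['orientation'].round(4))
E
```

```text
t: 0.77
tool_pos: [0.3785, 0.2414, 0.1812]
orientation: [[-0.912, 0.411, -0.0], [0.411, 0.912, -0.0], [0.0, -0.0, -1.0]]
wrist_force: [0.7, 0.3, -0.1]
finger_gap: 0.0942
grip_force: 0.0
t: 1.43
tool_pos: [0.5307, -0.0168, 0.181]
orientation: [[-0.911, 0.412, -0.001], [0.412, 0.911, 0.0], [0.001, 0.0, -1.0]]
wrist_force: [0.4, 0.8, 0.4]
finger_gap: 0.0937
grip_force: 0.0
t: 1.85
tool_pos: [0.5301, -0.015, 0.1811]
orientation: [[-0.996, 0.09, -0.001], [0.09, 0.996, 0.0], [0.001, 0.0, -1.0]]
wrist_force: [-0.3, -0.8, -0.2]
finger_gap: 0.0939
grip_force: 0.0
[ 0.53009255 -0.01501169  0.18106006] [[-9.96e-01  8.98e-02 -1.00e-03]
 [ 8.98e-02  9.96e-01  3.00e-04]
 [ 1.00e-03  2.00e-04 -1.00e+00]]
```

View pics/w1.png

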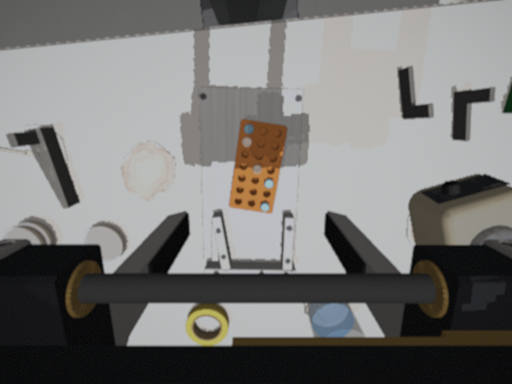

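The wrist view (image down is +x, right is +y) shows the block from (245,120) to (270,212). The fence is at columns 281–294 and the jaw at 213–228, both with mouth ends near row 212. The stop is at row 263, the wedge is at the left (55,165), and the shims are at the upper right.

```bash
python3 - <<'E'
from h import *
im=cv2.imread("pics/w1.png")
cv2.imwrite("pics/w1c.png",cv2.resize(im[105:280,190:315],None,fx=4.5/1.35,fy=4.5/1.35,interpolation=cv2.INTER_CUBIC))
import pickle; c=pickle.load(open("w1.pkl","rb"))
hsv=cv2.cvtColor(im,cv2.COLOR_BGR2HSV)
m=cv2.inRange(hsv,(3,120,60),(18,255,255)); m=cv2.morphologyEx(m,cv2.MORPH_CLOSE,np.ones((9,9)))
k=max(cv2.findContours(m,0,2)[0],key=cv2.contourArea); r=cv2.minAreaRect(k); print(r)
P=np.array([ray(c,p,.033) for p in cv2.boxPoints(r)]); print(P.round(4), P.mean(0)); print([np.linalg.norm(P[i]-P[i-1]).round(4) for i in range(4)])
E
```

```text
((257.10540771484375, 165.83242797851562), (45.90498352050781, 87.70296478271484), 8.972626686096191)
[[ 0.5682 -0.0587  0.033 ]
 [ 0.4571 -0.0286  0.033 ]
 [ 0.4709  0.0272  0.033 ]
 [ 0.5838  0.0014  0.033 ]] [ 0.52000582 -0.01467542  0.033     ]
[np.float64(0.0622), np.float64(0.1151), np.float64(0.0575), np.float64(0.1158)]
```

View pics/w1c.png

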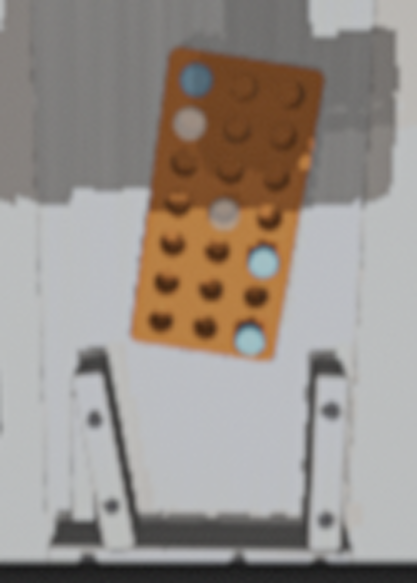

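The crop (scale 3.33, offset 190,105) shows the fence's inner top edge from the mouth at (318,375) to about (311,545), and the jaw's top edge from (102,375) to (133,545). The stop base is at row 518.

```bash
python3 - <<'E'
from h import *
import pickle; c=pickle.load(open("w1.pkl","rb"))
f=lambda u,v,z: ray(c,(190+(u+.5)/3.3333-.5,105+(v+.5)/3.3333-.5),z)
fm=f(318,375,.031);fe=f(311,545,.031);jm=f(102,375,.031);je=f(133,545,.031)
for n,p in dict(fm=fm,fe=fe,jm=jm,je=je,fout=f(346,375,.031),fb=f(308,352,.005),jb=f(106,352,.005),stopL=f(140,518,.005),stopR=f(300,518,.005),pl1=f(40,200,.005),pl2=f(47,530,.005),pr1=f(372,30,.005),pr2=f(352,530,.005)).items(): print(n,p.round(4))
print(np.degrees(np.arctan2(*(fe-fm)[[1,0]])),np.linalg.norm(fe-fm),np.degrees(np.arctan2(*(je-jm)[[1,0]])),np.linalg.norm(je-jm))
E
```

```text
fm [0.5924 0.0176 0.031 ]
fe [0.6698 0.0095 0.031 ]
jm [ 0.5844 -0.071   0.031 ]
je [ 0.6628 -0.0671  0.031 ]
fout [0.5934 0.029  0.031 ]
fb [0.591  0.0159 0.005 ]
jb [ 0.5831 -0.0724  0.005 ]
stopL [ 0.6643 -0.0665  0.005 ]
stopR [0.6709 0.0068 0.005 ]
pl1 [ 0.5137 -0.092   0.005 ]
pl2 [ 0.6665 -0.11    0.005 ]
pr1 [0.4573 0.0508 0.005 ]
pr2 [0.6791 0.0303 0.005 ]
-5.947487817760042 0.07776300873389605 2.8211665959802414 0.0785166115402343
```

```bash
python3 -m inch '.0254 .0029 0 0;.0253 .0028 .02 0;0 0 .02 4.4;0 0 .03 4.4;0 0 .035 0;0 0 .035 0;0 0 .02 0;0 0 0 0' 0 && python3 -m inch '0 0 0 0;0 0 0 0;0 0 0 0;0 0 0 0;0 0 0 0;0 0 0 0' 130 20
```

```text
t: 2.57
tool_pos: [0.4755, -0.004, 0.0161]
orientation: [[-0.971, 0.239, -0.011], [0.239, 0.971, 0.002], [0.011, -0.001, -1.0]]
wrist_force: [-0.3, -0.5, -1.3]
finger_gap: 0.0939
grip_force: 0.0
t: 3.07
tool_pos: [0.4811, -0.005, 0.0227]
orientation: [[-0.971, 0.238, 0.002], [0.238, 0.971, -0.0], [-0.002, 0.0, -1.0]]
wrist_force: [-0.3, -0.6, 0.1]
finger_gap: 0.0575
grip_force: 0.0
```

```bash
python3 -m inch '0 0 0 0;0 0 0 0;0 0 0 0' 130 20
```

```text
t: 3.32
tool_pos: [0.4804, -0.0049, 0.0216]
orientation: [[-0.971, 0.238, 0.0], [0.238, 0.971, 0.0], [-0.0, 0.0, -1.0]]
wrist_force: [1.3, 0.6, -1.1]
finger_gap: 0.0463
grip_force: 0.0
```

```bash
python3 - <<'E'
from h import *
im=bot.snapshot("wrist"); sc=bot.snapshot("scene"); cv2.imwrite("pics/w2.png",np.hstack([im[::1,100:420],cv2.resize(sc[100:300,200:420],None,fx=1.92,fy=1.92)]))
E
```

```text
(no output)
```

View pics/w2.png

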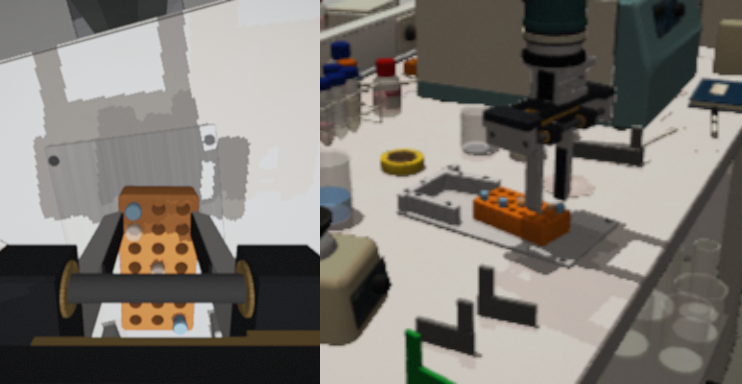

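The picture shows the fingers straddling the block's rear end, apparently close to both sides, but the reported gap is 46 mm. I'll close further and read it again.

```bash
python3 -m inch '0 0 0 0;0 0 0 0;0 0 0 0;0 0 0 0' 200 20; python3 - <<'E'
from h import *
s=bot.state(); print(s['finger_gap'],s['grip_force'])
im=bot.snapshot("wrist"); cv2.imwrite("pics/w3.png",cv2.resize(im[170:350,170:350],None,fx=3,fy=3))
E
```

```text
t: 3.75
tool_pos: [0.4803, -0.0049, 0.0215]
orientation: [[-0.971, 0.238, -0.0], [0.238, 0.971, 0.0], [0.0, 0.0, -1.0]]
wrist_force: [0.1, 0.7, -0.2]
finger_gap: 0.0233
grip_force: 0.0
0.023278111996323635 0.0
```

View pics/w3.png

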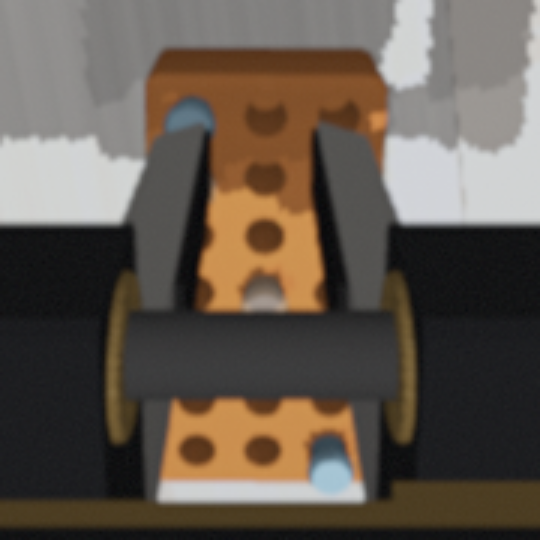

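The fingers are now over the block's top, drawn across it, although the reported tip height is 10 mm. I'll check the tip's true height in the scene camera.

```bash
python3 - <<'E'
from h import *
s=bot.state(); c=bot.calibration("scene"); im=bot.snapshot("scene")
R=s['orientation'];p=s['tool_pos']
o=proj(c,p).round().astype(int)-[60,60]
v=cv2.resize(im[o[1]:o[1]+110,o[0]:o[0]+130],None,fx=5,fy=5,interpolation=cv2.INTER_CUBIC)
for q,col in [((0,.0117,.011),(0,255,0)),((0,.0117+.0125,.011),(0,255,0)),((0,.0117+.0125,-.0115),(255,0,0)),((.018,.030,-.0115),(255,0,255)),((.018,.030,.0165),(255,0,255)),((-.1,.030,.0165),(255,0,255)),((-.1,.030,-.0115),(255,0,255))]:
    u=(proj(c,p+R@np.array(q))-o)*5; print(q,u.round()); cv2.circle(v,tuple(int(i) for i in u),4,col,1)
cv2.imwrite("pics/s3.png",v)
E
```

```text
(0, 0.0117, 0.011) [282. 328.]
(0, 0.0242, 0.011) [267. 337.]
(0, 0.0242, -0.0115) [268. 295.]
(0.018, 0.03, -0.0115) [291. 311.]
(0.018, 0.03, 0.0165) [289. 364.]
(-0.1, 0.03, 0.0165) [103. 290.]
(-0.1, 0.03, -0.0115) [103. 240.]
```

View pics/s3.png

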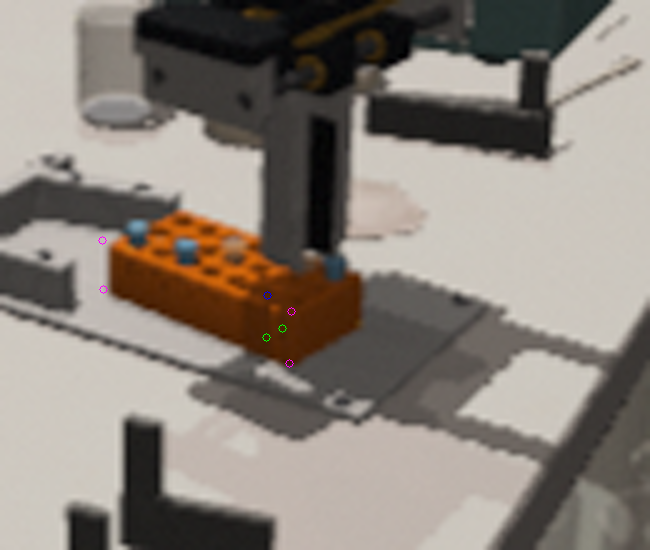

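The block projects exactly where predicted, but the fingertips end about 40 mm higher than the reported TCP implies. They hover roughly 20 mm above the block, so the reported height is offset. I'll open, go lower in steps, and calibrate the offset by eye and force.

```bash
python3 -m inch '0 0 0 0;0 0 0 0;0 0 0 0;0 0 0 0;0 0 0 0;0 0 0 0;0 0 0 0;0 0 0 0' 0 && python3 -m inch '0 0 .01 0;0 0 .01 0;0 0 .008 0;0 0 0 0;0 0 0 0' && python3 - <<'E'
from h import *
s=bot.state(); c=bot.calibration("scene"); im=bot.snapshot("scene"); im2=bot.snapshot("wrist")
R=s['orientation'];p=s['tool_pos'];p=p+[0,0,.04]
o=proj(c,p).round().astype(int)-[50,50]
v=cv2.resize(im[o[1]:o[1]+100,o[0]:o[0]+100],None,fx=4,fy=4,interpolation=cv2.INTER_CUBIC)
for q,col in [((0,.047,.011),(0,255,0)),((0,.047+.0125,.011),(0,255,0)),((-.008,.047+.0125,.011),(0,255,0))]:
    u=(proj(c,p+R@np.array(q))-o)*4; print(q,u.round()); cv2.circle(v,tuple(int(i) for i in u),4,col,1)
cv2.imwrite("pics/s4.png",np.hstack([v,cv2.resize(im2[140:290,180:330],(400,400))]))
E
```

```text
t: 4.52
tool_pos: [0.4803, -0.0049, 0.0216]
orientation: [[-0.971, 0.238, 0.0], [0.238, 0.971, 0.0], [0.0, 0.0, -1.0]]
wrist_force: [0.3, -0.2, -0.6]
finger_gap: 0.0703
grip_force: 0.0
t: 4.93
tool_pos: [0.4792, -0.0048, -0.0078]
orientation: [[-0.971, 0.238, -0.003], [0.238, 0.971, 0.0], [0.003, -0.0, -1.0]]
wrist_force: [0.3, -0.1, -0.2]
finger_gap: 0.094
grip_force: 0.0
(0, 0.047, 0.011) [152. 244.]
(0, 0.0595, 0.011) [138. 251.]
(-0.008, 0.0595, 0.011) [128. 247.]
```

View pics/s4.png

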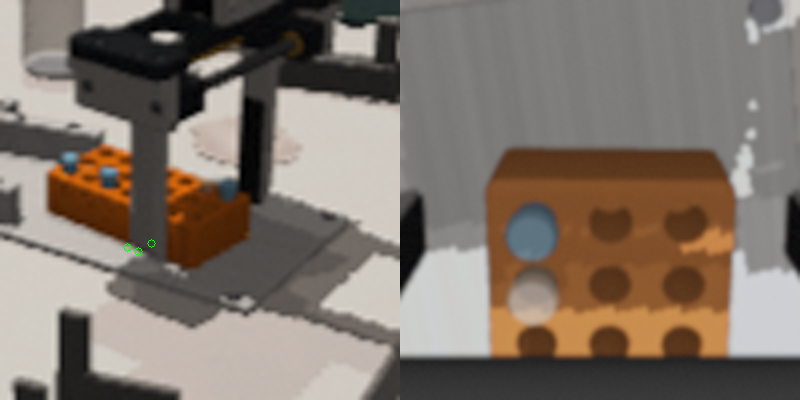

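The fingers now straddle the block with tips about 17 mm up. So the true TCP is about 36 mm above the reported one, and about 5 mm further along tool +x. I'll go 6 mm lower and grip.

```bash
python3 -m inch '0 0 .006 0;0 0 0 0;0 0 0 0;0 0 0 0;0 0 0 0;0 0 0 0;0 0 0 0;0 0 0 0' 150 20
```

```text
t: 5.7
tool_pos: [0.4805, -0.0049, -0.0122]
orientation: [[-0.971, 0.238, 0.0], [0.238, 0.971, 0.0], [-0.0, 0.0, -1.0]]
wrist_force: [0.1, 1.2, 1.7]
finger_gap: 0.0599
grip_force: 20.0
```

```bash
python3 -m inch '.007 0 0 -4;0 0 0 -4.1;0 0 0 0' && python3 -m inch '-.01 0 0 0;-.01 0 0 0;-.01 0 0 0;-.01 0 0 0;-.01 0 0 0;0 0 0 0'; python3 - <<'E'
from h import *
im=bot.snapshot("top");c=bot.calibration("top")
s=bot.state();print(s['wrist_force'],s['ft_torque'])
wr=bot.snapshot("wrist"); cv2.imwrite("pics/t5.png",np.hstack([cv2.resize(im[150:280,240:330],(360,520),interpolation=cv2.INTER_CUBIC),cv2.resize(wr[130:380,160:350],(395,520))]))
E
```

```text
t: 5.95
tool_pos: [0.4735, -0.0032, -0.0122]
orientation: [[-0.995, 0.098, 0.0], [0.098, 0.995, 0.0], [-0.0, 0.0, -1.0]]
wrist_force: [0.4, 0.3, 1.3]
finger_gap: 0.0597
grip_force: 20.0
t: 6.45
tool_pos: [0.5263, -0.0087, -0.0122]
orientation: [[-0.995, 0.099, 0.003], [0.099, 0.995, -0.0], [-0.003, -0.0, -1.0]]
wrist_force: [1.4, -0.1, 0.3]
finger_gap: 0.0599
grip_force: 20.0
[ 0.70733713 -0.37714999  2.73327162] [-0.02503239 -0.17730982 -0.02529693]
```

View pics/t5.png

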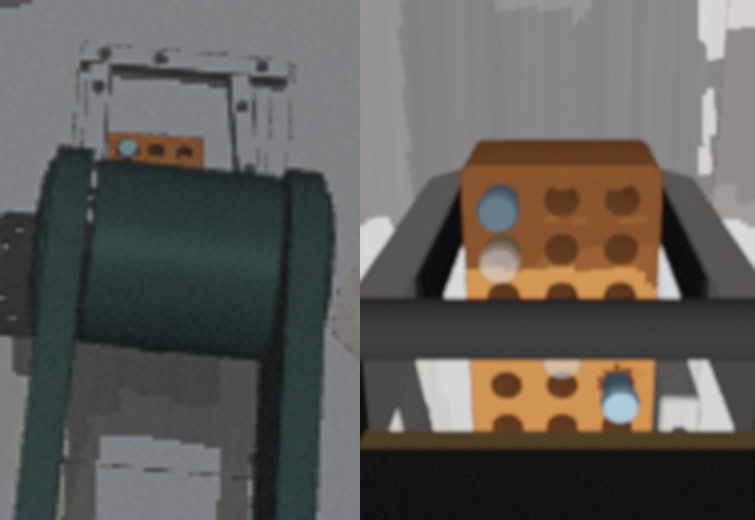

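The block's front is inside the mouth, close to the fence and square with it, with no contact force. I'll continue towards the stop.

```bash
python3 -m inch '-.01 0 0 0;-.01 0 0 0;-.01 0 0 0;-.008 0 0 0;0 0 0 0' && python3 -m inch '-.002 0 0 0;-.002 0 0 0;-.001 0 0 0;0 0 0 0'
```

```text
t: 6.97
tool_pos: [0.5634, -0.0123, -0.0122]
orientation: [[-0.995, 0.099, 0.003], [0.099, 0.995, -0.0], [-0.003, 0.0, -1.0]]
wrist_force: [1.5, -1.0, 2.8]
finger_gap: 0.0597
grip_force: 20.0
t: 7.3
tool_pos: [0.5657, -0.0124, -0.0122]
orientation: [[-0.995, 0.099, -0.001], [0.099, 0.995, 0.0], [0.001, 0.0, -1.0]]
wrist_force: [-2.4, 0.4, 5.4]
finger_gap: 0.0602
grip_force: 20.0
```

```bash
python3 -m inch '-.002 0 0 0;0 0 0 0' && python3 -m inch '-.002 0 0 0;0 0 0 0' && python3 -m inch '-.002 0 0 0;0 0 0 0'
```

```text
t: 7.47
tool_pos: [0.5677, -0.0126, -0.0122]
orientation: [[-0.995, 0.099, -0.001], [0.099, 0.995, 0.0], [0.001, 0.0, -1.0]]
wrist_force: [-2.3, 0.3, 4.5]
finger_gap: 0.0595
grip_force: 20.0
t: 7.63
tool_pos: [0.5684, -0.0126, -0.0122]
orientation: [[-0.995, 0.099, -0.004], [0.099, 0.995, 0.0], [0.004, 0.0, -1.0]]
wrist_force: [-4.9, 1.2, 6.8]
finger_gap: 0.0601
grip_force: 20.0
t: 7.8
tool_pos: [0.5685, -0.0126, -0.0124]
orientation: [[-0.995, 0.099, -0.008], [0.099, 0.995, 0.001], [0.008, -0.0, -1.0]]
wrist_force: [-9.1, 1.3, 10.0]
finger_gap: 0.0596
grip_force: 20.0
```

It's home: motion stopped with rising force. Next I'll relax the push slightly and feel for the fence.

```bash
python3 -m inch '.0025 .001 0 0;0 0 0 0' && python3 -m inch '0 .001 0 0;0 0 0 0' && python3 -m inch '0 .001 0 0;0 0 0 0'&& python3 -m inch '0 .001 0 0;0 0 0 0'
```

```text
t: 7.97
tool_pos: [0.5687, -0.0122, -0.0124]
orientation: [[-0.995, 0.099, -0.001], [0.099, 0.995, -0.001], [0.001, -0.001, -1.0]]
wrist_force: [-4.1, -1.1, 6.3]
finger_gap: 0.0599
grip_force: 20.0
t: 8.13
tool_pos: [0.5689, -0.0119, -0.0123]
orientation: [[-0.995, 0.1, -0.002], [0.1, 0.995, -0.002], [0.002, -0.002, -1.0]]
wrist_force: [-3.5, -3.3, 6.7]
finger_gap: 0.0596
grip_force: 20.0
t: 8.3
tool_pos: [0.5689, -0.0114, -0.0123]
orientation: [[-0.995, 0.1, -0.002], [0.1, 0.995, -0.003], [0.002, -0.003, -1.0]]
wrist_force: [-3.9, -4.1, 4.7]
finger_gap: 0.0598
grip_force: 20.0
t: 8.47
tool_pos: [0.569, -0.0108, -0.0123]
orientation: [[-0.995, 0.1, -0.002], [0.1, 0.995, -0.003], [0.002, -0.003, -1.0]]
wrist_force: [-3.8, -4.7, 5.7]
finger_gap: 0.0597
grip_force: 20.0
```

```bash
python3 -m inch '.001 .001 0 0;0 0 0 0' && python3 -m inch '0 .001 0 0;0 0 0 0' && python3 -m inch '0 .0015 0 0;0 0 0 0'&& python3 -m inch '0 .0015 0 0;0 0 0 0'
```

```text
t: 8.63
tool_pos: [0.5689, -0.0105, -0.0123]
orientation: [[-0.995, 0.101, -0.0], [0.101, 0.995, -0.005], [-0.0, -0.005, -1.0]]
wrist_force: [-1.5, -6.0, 4.4]
finger_gap: 0.0597
grip_force: 20.0
t: 8.8
tool_pos: [0.5689, -0.0105, -0.0123]
orientation: [[-0.995, 0.101, -0.001], [0.101, 0.995, -0.006], [0.0, -0.006, -1.0]]
wrist_force: [-2.9, -7.9, 4.8]
finger_gap: 0.06
grip_force: 20.0
t: 8.97
tool_pos: [0.5687, -0.0102, -0.0122]
orientation: [[-0.995, 0.102, -0.001], [0.102, 0.995, -0.008], [0.0, -0.008, -1.0]]
wrist_force: [-3.6, -10.9, 5.1]
finger_gap: 0.0598
grip_force: 20.1
t: 9.13
tool_pos: [0.5687, -0.0103, -0.0122]
orientation: [[-0.995, 0.102, -0.002], [0.102, 0.995, -0.011], [0.001, -0.011, -1.0]]
wrist_force: [-3.6, -14.8, 4.8]
finger_gap: 0.0598
grip_force: 20.1
```

On the fence and home. I'll unload, release, lift, photograph the bay, turn 90°, and go look at the shims.

```bash
python3 -m inch '.001 -.006 0 0;0 0 0 0;0 0 0 0;0 0 0 0;0 0 0 0;0 0 0 0;0 0 0 0' 0 && python3 -m inch '0 0 -.02 0;0 0 -.03 0;0 0 -.04 0;0 0 -.04 0;0 0 -.03 0;0 0 0 0;0 0 0 0' && python3 - <<'E'
from h import *
import pickle
c=bot.calibration("wrist"); im=bot.snapshot("wrist"); cv2.imwrite("pics/w6.png",im); pickle.dump(c,open("w6.pkl","wb"))
E
python3 -m inch '0 0 0 7.1;0 0 0 7.1;0 0 0 7.1;0 0 0 7.1;0 0 0 7.1;0 0 0 7.1;0 0 0 7.1;0 0 0 7.1' && python3 -m inch '0 0 0 7.1;0 0 0 7.1;0 0 0 7.1;0 0 0 7.1;0 0 0 4.8;.0304 -.0187 0 0;.0304 -.0187 0 0;.0304 -.0187 0 0' && python3 -m inch '.0304 -.0187 0 0;.0304 -.0187 0 0;.0304 -.0187 0 0;.0304 -.0187 0 0;0 0 0 0;0 0 0 0' && python3 - <<'E'
from h import *
import pickle
c=bot.calibration("wrist"); im=bot.snapshot("wrist"); cv2.imwrite("pics/w7.png",im); pickle.dump(c,open("w7.pkl","wb"))
w6=cv2.imread("pics/w6.png")
g=cv2.inRange(cv2.cvtColor(im,cv2.COLOR_BGR2GRAY),0,70)
n,l,st,ce=cv2.connectedComponentsWithStats(g)
for i in range(1,n):
    if st[i][4]>60: print(st[i],ce[i].round(1))
for nm in((.445,.187),(.478,.259)): print(proj(c,(*nm,.02)))
ob=cv2.inRange(cv2.cvtColor(w6,cv2.COLOR_BGR2HSV),(3,120,60),(18,255,255)); print("block px",cv2.boundingRect(ob))
E
```

```text
t: 9.72
tool_pos: [0.5679, -0.0091, -0.0125]
orientation: [[-0.995, 0.098, 0.0], [0.098, 0.995, 0.0], [-0.0, 0.0, -1.0]]
wrist_force: [-0.5, -0.9, 0.3]
finger_gap: 0.0939
grip_force: 0.0
t: 10.3
tool_pos: [0.5695, -0.0095, 0.1505]
orientation: [[-0.995, 0.099, 0.006], [0.099, 0.995, -0.0], [-0.006, 0.0, -1.0]]
wrist_force: [-0.5, 0.1, -0.1]
finger_gap: 0.0939
grip_force: 0.0
t: 11.02
tool_pos: [0.5662, -0.0093, 0.1441]
orientation: [[-0.457, 0.89, -0.006], [0.89, 0.457, 0.001], [0.003, -0.005, -1.0]]
wrist_force: [0.3, 0.5, -0.4]
finger_gap: 0.0943
grip_force: 0.0
t: 11.68
tool_pos: [0.5188, 0.0872, 0.1441]
orientation: [[0.101, 0.995, -0.006], [0.995, -0.101, -0.0], [-0.001, -0.006, -1.0]]
wrist_force: [0.8, -0.1, -0.4]
finger_gap: 0.0939
grip_force: 0.0
t: 12.18
tool_pos: [0.4565, 0.216, 0.1449]
orientation: [[0.095, 0.995, -0.004], [0.995, -0.095, -0.002], [-0.002, -0.004, -1.0]]
wrist_force: [-0.3, -0.3, 1.1]
finger_gap: 0.094
grip_force: 0.0
[244  79  25   7  94] [259.1  82.4]
[ 431   81   79   75 4541] [470.5 118.1]
[ 340   97   33   81 1400] [354.8 137.5]
[    0   161   512   223 59553] [227.2 305.7]
[226 192  49  15 286] [255.2 199.4]
[250.14531287 200.87305688]
[271.64777673 140.59488937]
block px (66, 162, 440, 183)
```

```bash
python3 - <<'E'
import cv2,numpy as np
a=cv2.imread("pics/w7.png")[70:220,200:320]; b=cv2.imread("pics/w6.png")[130:280,190:310]
f=lambda m:cv2.resize(m,None,fx=3.3333,fy=3.3333,interpolation=cv2.INTER_CUBIC)
cv2.imwrite("pics/c8.png",np.hstack([f(a),f(b)]))
E
```

```text
(no output)
```

View pics/c8.png

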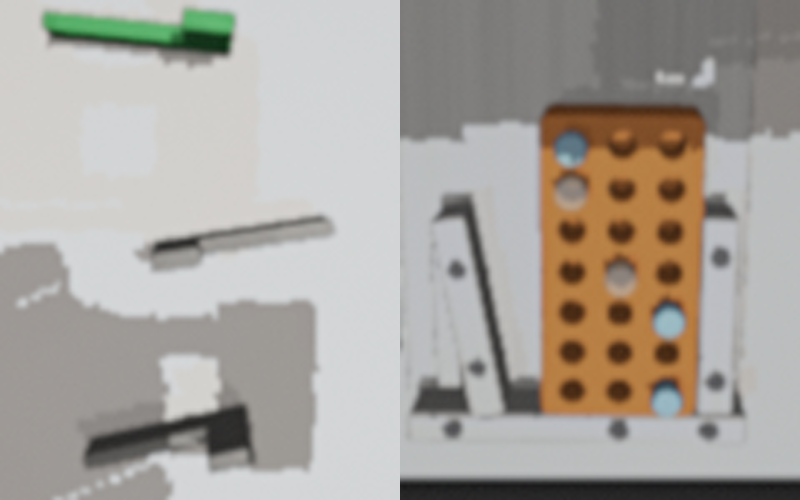

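The left half shows shim 1 (tab at its left end, tab top ≈(176,257), far plate end ≈(331,227)) and shim 2 (tab at the right, tab top ≈(228,458), plate far end ≈(88,450)). The right half shows the block home and flush to the fence, with the jaw's edge at (468,220). The one-or-two-shim choice is close, so I'll fit the edges numerically.

```bash
python3 - <<'E'
from h import *
import pickle
c=pickle.load(open("w6.pkl","rb")); im=cv2.imread("pics/w6.png"); g=cv2.cvtColor(im,cv2.COLOR_BGR2GRAY).astype(float); b=im[:,:,0].astype(float)
for r in (198,205,215,225,235,245): print(r,g[r,200:224].astype(int),'|',b[r,226:240].astype(int),'|',b[r,276:288].astype(int))
def cross(a,x0,sgn):  # steepest edge, subpixel
    d=sgn*np.gradient(a); k=int(np.argmax(d)); 
    w=d[max(k-2,0):k+3].clip(0); return x0+(w*np.arange(max(k-2,0),max(k-2,0)+len(w))).sum()/w.sum()
ex=np.array([.9949,-.101]);ey=np.array([.101,.9949]);O=np.array([.5914,.0174])
B=lambda p:(np.array([ex@(p[:2]-O),ey@(p[:2]-O)])*1000)
L=[];J=[];Rr=[];F=[]
for r in range(199,250):
    jx=200+ (r-196)*37/3.333/58 +10.4
    lo=int(jx)-5; J.append(B(ray(c,(cross(g[r,lo:lo+11],lo,-1),r),.031)))
    L.append(B(ray(c,(cross(b[r,226:240],226,-1),r),.033)))
    Rr.append(B(ray(c,(cross(b[r,277:286],277,1),r),.033)))
for n,A in(("jaw",J),("bl",L),("br",Rr)):
    A=np.array(A); p=np.polyfit(A[:,0],A[:,1],1); print(n,p.round(4),"resid",np.std(A[:,1]-np.polyval(p,A[:,0])).round(2),A[[0,-1]].round(1))
c7=pickle.load(open("w7.pkl","rb")); q=lambda u,v,z: ray(c7,(200+(u+.5)/3.3333-.5,70+(v+.5)/3.3333-.5),z)
for n,t,e in(("s1",(176,257),(331,227)),("s2",(228,458),(88,452))):
    T=q(*t,.06);E=q(*e,.026); print(n,T.round(4),E.round(4),np.linalg.norm((T-E)[:2]).round(4),np.degrees(np.arctan2(*(T-E)[[1,0]])).round(1))
s=bot.state();print(s['tool_pos'],s['orientation'][:,0])
E
```

```text
198 [186 190 191 190 191 191 190 192 185 156 104  64  76 130 175 187 186 186
 187 189 189 190 190 190] | [194 193 193 195 191 168 117  72  65  68  63  49  32  23] | [ 68  69  66  67 110 166 191 196 196 196 195 195]
205 [178 184 189 189 190 190 190 191 191 189 171 123  71  61 105 156 181 186
 187 187 187 188 188 189] | [193 193 193 194 195 184 136  78  65  67  69  69  69  70] | [ 68  67  65  69 116 169 187 171 132 104 102 116]
215 [186 188 187 185 188 189 188 188 190 190 191 189 171 125  72  61 102 154
 181 188 187 186 187 189] | [193 192 193 195 195 185 135  77  64  67  67  68  64  58] | [ 69  67  65  83 135 180 194 195 195 195 194 194]
225 [181 185 189 189 186 182 186 188 190 190 189 189 190 189 173 128  77  60
  96 150 179 185 186 185] | [192 192 191 194 195 184 137  80  66  68  68  59  45  30] | [ 77  62  64 108 163 190 195 195 195 194 194 194]
235 [176 181 187 189 189 189 185 178 183 188 190 190 189 188 190 189 174 133
  80  58  78 134 175 186] | [182 186 189 192 193 183 140  84  66  68  64  53  33  23] | [ 67  64  68 114 168 190 195 194 193 191 193 194]
245 [101 125 154 164 164 164 165 151 124 141 176 189 190 189 189 189 190 189
 177 140  87  59  68  87] | [99 96 97 97 98 93 76 66 68 68 68 60 46 30] | [ 65  66  90 139 170 160 127 100  94  93 111 152]
jaw [  0.1591 -88.8888] resid 0.12 [[  6.3 -87.8]
 [ 73.8 -77.2]]
bl [ 4.06000e-02 -6.15103e+01] resid 1.84 [[  5.7 -60.3]
 [ 72.8 -53.9]]
br [-0.0127 -0.6703] resid 0.2 [[ 5.5 -0.8]
 [72.6 -1.8]]
s1 [0.4557 0.2577 0.06  ] [0.5096 0.2597 0.026 ] 0.054 -177.9
s2 [0.4664 0.1899 0.06  ] [0.4151 0.186  0.026 ] 0.0515 4.4
[0.45739428 0.21494361 0.14530138] [ 0.09731463  0.99525112 -0.00225013]
```

```bash
python3 - <<'E'
import cv2
g=cv2.cvtColor(cv2.imread("pics/w7.png"),cv2.COLOR_BGR2GRAY)
print("cols 238..302 step 2")
for r in range(133,153): print(r,*[f"{v:3d}" for v in g[r,238:303:2]])
print("cols 222..278 step 2")
for r in range(188,213): print(r,*[f"{v:3d}" for v in g[r,222:279:2]])
E
```

```text
cols 238..302 step 2
133 208 208 208 208 208 208 208 208 208 207 208 208 209 208 208 208 208 208 208 208 208 208 208 208 209 209 206 206 206 203 211 213 212
134 208 208 208 208 208 208 208 208 208 208 209 208 208 208 208 208 208 208 208 208 209 209 207 206 206 204 192 186 180 173 201 212 213
135 208 208 208 208 208 208 208 208 208 208 209 208 207 209 209 209 209 209 210 208 206 206 198 190 186 179 152 139 127 129 179 209 213
136 209 208 208 208 208 208 208 208 208 208 208 209 209 209 209 209 207 206 206 198 189 183 166 147 138 127 116 120 126 135 162 204 213
137 208 208 208 208 208 208 208 208 208 209 208 209 208 207 206 204 192 187 184 167 145 130 117 115 124 128 138 151 159 162 163 196 212
138 208 208 208 208 208 209 209 210 209 208 207 206 199 190 184 179 153 138 130 119 116 116 125 141 154 161 163 164 166 166 161 188 212
139 210 210 209 208 209 209 207 207 206 200 191 184 166 143 131 126 112 114 119 126 140 148 154 162 165 166 165 163 162 162 162 188 212
140 212 212 212 209 207 205 194 192 186 169 144 130 117 110 114 120 129 141 148 152 155 157 159 163 161 161 161 164 164 168 174
[... 3961 characters left out ...]
  87  88  88  95 104 114 129 174 204 209 208 202 208 207 208 209 158 134 147 151 154 157 115 117 153
208 155 137  90  89  90  97 102 120 131 148 159 192 198 209 213 212 214 213 213 215 171 147 150 150 150 148 120 121 153
209 156 144 100 103 107 122 130 143 157 175 181 187 171 195 213 214 213 213 213 214 174 142 146 148 155 151 144 137 153
210 155 150 123 128 133 145 149 155 181 188 188 173 154 174 209 213 213 213 213 213 180 141 154 167 183 180 179 159 162
211 155 153 144 149 150 155 163 164 199 183 169 159 153 159 204 214 213 212 213 213 193 170 183 194 207 206 204 187 186
212 154 155 153 154 155 164 186 172 194 169 154 154 153 154 203 213 213 213 213 213 207 201 207 210 214 214 213 207 208
```

Edge fits put the gap at about 28.5 mm. One shim would let the wedge run to about 87 mm, through to the stop, so both shims are needed and the thin end should bind near 51 mm. I'll go for shim 2 first (tab toward the stop).

```bash
python3 -m inch '-.0241 .0113 0 0;0 0 .02 -5;0 0 .03 -5.3;0 0 .035 0;0 0 .03 0;0 0 .02 0;0 0 0 0;0 0 0 0' 140 20 && python3 - <<'E'
from h import *
import pickle
c=bot.calibration("scene"); im=bot.snapshot("scene");pickle.dump(c,open("sc.pkl","wb")); cv2.imwrite("pics/s9.png",im)
s=bot.state(); print(s['tool_pos'],s['wrist_force'])
o=proj(c,s['tool_pos']+[0,0,.03]).round().astype(int); print(o)
g=cv2.cvtColor(im,cv2.COLOR_BGR2GRAY)
for r in range(o[1]-24,o[1]+34,2): print(r,*[f"{v:3d}" for v in g[r,o[0]-40:o[0]+40:2]])
print("cols from",o[0]-40)
E
```

```text
t: 12.9
tool_pos: [0.4665, 0.1883, 0.0107]
orientation: [[-0.078, 0.997, -0.004], [0.997, 0.078, -0.001], [-0.001, -0.004, -1.0]]
wrist_force: [-0.0, 1.1, 1.0]
finger_gap: 0.0448
grip_force: 0.0
[0.4681263  0.1889802  0.01272274] [0.7998492  0.24443596 0.20866722]
[286 245]
221 214 214 214 214 214 214 214 214 214 215 211 199  74  71  48   8 110 202 201 195 194 198 198 199 199 169  71  71  62  63 180 194 194 195 195 195 194 189 190 195
223 214 215 214 214 214 215 214 214 215 214 214 214  74  71  48   7  40 102 139 188 199 198 198 198 197 143  71  71  65  61 183 197 196 194 193 194 195 195 196 195
225 215 214 215 214 214 214 214 214 214 213 215 214  86  72  49   6 118 209 188 158  82 128 180 198 197 138  71  71  69  61 183 197 197 197 196 197 195 194 194 195
227 214 214 215 214 214 213 214 214 213 214 214 215  87  72  47   7 117 215 214 214 209 187 156  81 127 108  70  71  68  62 197 197 197 197 196 197 196 194 196 196
229 213 214 214 214 214 214 214 214 214 215 214 214  90  71  49   7 117 214 214 214 215 215 213 210 190 120  71  72  70  60 197 197 198 196 195 196 197 197 196 197
231 2
[... 3244 characters left out ...]
39  85 114 114 114 116 115 114
271 156 192  78  35  34  32  34  33  33  35  43  57  81  33  33  34  34 134 197 184 153  94  94  95  94 101  93  94  93  94  94  94  95  95 114 115 114 114 114 114
273  79  98  80  38  34  33  35  33  33  34  32  33  33  33  33  34  48 121 197 198 198 177  97 103 109 101  95  95  94  91  93  93  94  93 101 115 115 114 114 113
275  33  44  67  40  33  33  32  32  32  33  33  34  33  33  34  35  33 116 198 197 197 197 114  95  94 100  93  93  95  95  93  94  95  93  93  93 115 114 114 115
277  30  31  32  46  37  33  33  35  32  31  32  35  32  34  34  33  34 114 197 197 198 153 115 135 133 115 137 174 175  94  94  93  93  95  93  94  95 100 107 114
cols from 246
```

In the scene numbers the tab (cols 284–290, top row 238) sits centred between the fingers, whose tips are about 22 mm below the tab top. I'll lower 3 mm and close.

```bash
python3 -m inch '0 0.001 .003 0;0 0 0 0;0 0 0 0;0 0 0 0;0 0 0 0;0 0 0 0;0 0 0 0;0 0 0 0' 235 25 && python3 -m inch '0 0 -.005 0;0 0 -.01 0;0 0 -.015 0;0 0 -.02 0;0 0 -.02 0;0 0 0 0' && python3 - <<'E'
from h import *
s=bot.state(); c=bot.calibration("scene"); im=bot.snapshot("scene")
o=proj(c,s['tool_pos']+[0,0,.03]).round().astype(int); print(o,s['tool_pos'],s['finger_gap'])
g=cv2.cvtColor(im,cv2.COLOR_BGR2GRAY)
for r in range(o[1]-16,o[1]+36,3): print(r,*[f"{v:3d}" for v in g[r,o[0]-30:o[0]+36:2]])
print("cols from",o[0]-30)
cw=bot.calibration("wrist");w=bot.snapshot("wrist");cv2.imwrite("pics/w10.png",w)
gw=cv2.cvtColor(w,cv2.COLOR_BGR2GRAY)
for r in range(180,240,3): print(r,*[f"{v:3d}" for v in gw[r,216:300:3]])
E
```

```text
t: 13.62
tool_pos: [0.4692, 0.1903, 0.0106]
orientation: [[-0.081, 0.997, 0.002], [0.997, 0.081, 0.0], [0.0, 0.002, -1.0]]
wrist_force: [-0.7, -0.0, 4.7]
finger_gap: 0.0157
grip_force: 25.0
t: 14.12
tool_pos: [0.4714, 0.191, 0.0844]
orientation: [[-0.081, 0.997, 0.008], [0.997, 0.081, 0.002], [0.002, 0.008, -1.0]]
wrist_force: [0.9, 0.1, 1.0]
finger_gap: 0.0157
grip_force: 25.0
[284 214] [0.47142028 0.19097568 0.08440992] 0.015666827251774255
198  48  88 102 102  95 105  80  63 109 112  76  66  50   5  28 106  97  59  65  64  56 129 201 203 202 202 203 202 202 202 202 195 186
201 151  90 101 120 105  52  99  94  97 113  70  66  49   5  41 118  95  59  67  64  57 113 160 189 193 197 188 202 202 202 202 202 202
204 114 159 189 181 172 147  84  94 120 106  70  66  50   5  42  88  88  58  65  64  58  51 143 185 184 184 184 185 186 185 194 184 202
207  64  68  65  67  87 116 136 175 186 100  65  66  48  17  30  30  28  59  65  63  57  48 140 185 184 186 186 187 185 184 183 182 183
210  64  66  63  66  66  65  65  66  62  56  67  66  48  18  31  30  29  63  64  63  55  46 145 188 186 184 1
[... 3428 characters left out ...]
 157
222  96  97  98  84  84  85  83  85  85  23  43  49  48  46  46  49  47  45  20  84  85  84  85  84 100 180 207 189
225 157 158 154  85  85  84  85  84  81  16  46  46  48  48  48  47  46  47  15  81  85  85  85  85  86 211 217 218
228 209 205 162  83  85  85  84  84  77  19  48  46  48  47  48  47  48  46  18  76  84  84  84  85  83 179 217 217
231 158 159 104  85  85  85  85  83  66  19  46  49  47  47  47  48  47  47  18  64  85  83  83  85  84 124 218 217
234 158 154  86  84  84  85  85  85  56  29  58  59  61  61  62  62  63  65  30  54  86  84  85  84  84  84 210 217
237 158 135  83  85  84  85  84  85  43  41  79  78  78  79  80  79  80  80  34  42  85  85  84  84  85  81 180 218
```

Shim 2 is gripped (gap 15.7 mm) and level, its middle on the TCP line, with tips about 34 mm above its underside. Now over to the bay.

```bash
python3 -m inch '-.0323 .0189 0 0;-.0323 .0189 0 0;-.0323 .0189 0 0;-.0323 .0189 0 0;-.0323 .0189 0 0;-.0323 .0189 0 0;-.0323 .0189 0 0;-.0323 .0189 0 0' && python3 -m inch '0 0 0 5.4;0 0 0 5.4;0 0 0 0;0 0 0 0;0 0 0 0' && python3 - <<'E'
from h import *
s=bot.state(); R=s['orientation']; y=np.radians(-6.2); ex=np.array([np.cos(y),np.sin(y)]);ey=np.array([-ex[1],ex[0]]);O=np.array([.5916,.0173])
d=s['tool_pos'][:2]-O; print("bay",ex@d,ey@d,s['tool_pos'][2],"yaw",np.degrees(np.arctan2(R[1,1],R[0,1])),s['wrist_force'])
E
```

```text
t: 14.88
tool_pos: [0.6394, -0.0567, 0.0769]
orientation: [[-0.08, 0.997, -0.004], [0.997, 0.08, 0.001], [0.001, -0.004, -1.0]]
wrist_force: [0.3, 0.8, 0.2]
finger_gap: 0.0156
grip_force: 25.0
t: 15.3
tool_pos: [0.6392, -0.0548, 0.0783]
orientation: [[0.105, 0.994, -0.002], [0.994, -0.105, 0.0], [0.0, -0.002, -1.0]]
wrist_force: [0.8, 0.3, 0.3]
finger_gap: 0.0156
grip_force: 25.0
bay 0.055114037104006565 -0.06656841437404752 0.0782906716727893 yaw -6.040402905732884 [0.76285927 0.32632138 0.30068579]
```

```bash
python3 -m inch '0 .001 .02 0;0 0 .02 0;0 0 .012 0;0 0 .006 0;0 0 0 0;0 0 0 0' && python3 -m inch '0 0 .003 0;0 0 0 0' && python3 -m inch '0 0 .002 0;0 0 0 0'&& python3 -m inch '0 0 .002 0;0 0 0 0'
```

```text
t: 15.8
tool_pos: [0.6411, -0.0552, 0.0218]
orientation: [[0.107, 0.994, 0.0], [0.994, -0.107, 0.0], [0.0, 0.0, -1.0]]
wrist_force: [0.1, -0.0, 0.1]
finger_gap: 0.016
grip_force: 25.0
t: 15.97
tool_pos: [0.6418, -0.0555, 0.0196]
orientation: [[0.107, 0.994, 0.002], [0.994, -0.107, -0.0], [-0.0, 0.002, -1.0]]
wrist_force: [0.2, -0.1, -0.3]
finger_gap: 0.0153
grip_force: 25.0
t: 16.13
tool_pos: [0.6413, -0.0555, 0.0169]
orientation: [[0.108, 0.994, 0.001], [0.994, -0.108, -0.0], [0.0, 0.001, -1.0]]
wrist_force: [-0.5, -0.0, -0.9]
finger_gap: 0.016
grip_force: 25.0
t: 16.3
tool_pos: [0.6416, -0.0555, 0.0156]
orientation: [[0.108, 0.994, 0.002], [0.994, -0.108, -0.0], [-0.0, 0.002, -1.0]]
wrist_force: [-1.0, -0.3, 3.5]
finger_gap: 0.0154
grip_force: 25.0
```

It's down on the plate. Next, press it against the block.

```bash
python3 -m inch '.002 0 -.0005 0;0 0 0 0' && python3 -m inch '.0015 0 0 0;0 0 0 0'&& python3 -m inch '.001 0 0 0;0 0 0 0'&& python3 -m inch '.001 0 0 0;0 0 0 0'
```

```text
t: 16.47
tool_pos: [0.6417, -0.0535, 0.0156]
orientation: [[0.108, 0.994, 0.001], [0.994, -0.108, -0.0], [-0.0, 0.001, -1.0]]
wrist_force: [0.3, 0.2, 2.4]
finger_gap: 0.0156
grip_force: 25.0
t: 16.63
tool_pos: [0.6418, -0.052, 0.0156]
orientation: [[0.108, 0.994, 0.001], [0.994, -0.108, -0.0], [-0.0, 0.001, -1.0]]
wrist_force: [-0.7, -0.7, 3.3]
finger_gap: 0.0154
grip_force: 25.0
t: 16.8
tool_pos: [0.6419, -0.0514, 0.0156]
orientation: [[0.108, 0.994, 0.001], [0.994, -0.108, -0.001], [-0.001, 0.001, -1.0]]
wrist_force: [1.1, -2.4, 3.1]
finger_gap: 0.0161
grip_force: 25.0
t: 16.97
tool_pos: [0.642, -0.0512, 0.0156]
orientation: [[0.108, 0.994, 0.001], [0.994, -0.108, -0.002], [-0.002, 0.001, -1.0]]
wrist_force: [-0.0, -5.0, 4.7]
finger_gap: 0.0155
grip_force: 25.0
```

```bash
python3 -m inch '-.001 0 0 0;0 0 0 0;0 0 0 0;0 0 0 0;0 0 0 0;0 0 0 0' 140 && python3 -m inch '0 0 -.01 0;0 0 -.02 0;0 0 -.03 0;0 0 -.02 0;.0319 -.0243 0 0;.0319 -.0243 0 0;.0319 -.0243 0 0;.0319 -.0243 0 0' && python3 -m inch '.0319 -.0243 0 0;.0319 -.0243 0 0;.0319 -.0243 0 0;.0319 -.0243 0 0;.0319 -.0243 0 0;0 0 0 -4.3;0 0 0 -4.3;0 0 0 0' && python3 -m inch '0 0 .02 0;0 0 0 0' && python3 - <<'E'
from h import *
s=bot.state(); R=s['orientation']; d=np.r_[.4557,.2577]-s['tool_pos'][:2]
print(s['tool_pos'],"tool dx,dy",R[:2,0]@d,R[:2,1]@d,"yaw",np.degrees(np.arctan2(R[1,1],R[0,1])))
c=bot.calibration("wrist"); w=bot.snapshot("wrist"); cv2.imwrite("pics/w11.png",w); g=cv2.cvtColor(w,cv2.COLOR_BGR2GRAY)
print(proj(c,(.4557,.2577,.06)))
for r in range(160,236,3): print(r,*[f"{v:3d}" for v in g[r,210:306:3]])
E
```

```text
t: 17.47
tool_pos: [0.6413, -0.0505, 0.0146]
orientation: [[0.107, 0.994, -0.001], [0.994, -0.107, 0.001], [0.001, -0.001, -1.0]]
wrist_force: [-0.7, 0.3, -0.4]
finger_gap: 0.0426
grip_force: 0.0
t: 18.13
tool_pos: [0.558, 0.0876, 0.0963]
orientation: [[0.109, 0.994, 0.002], [0.994, -0.109, 0.001], [0.001, 0.002, -1.0]]
wrist_force: [0.8, -0.8, 0.5]
finger_gap: 0.0423
grip_force: 0.0
t: 18.8
tool_pos: [0.4546, 0.2592, 0.0962]
orientation: [[-0.046, 0.999, 0.001], [0.999, 0.046, 0.001], [0.001, 0.001, -1.0]]
wrist_force: [-0.2, 0.2, -0.5]
finger_gap: 0.0425
grip_force: 0.0
t: 18.97
tool_pos: [0.4535, 0.2572, 0.0729]
orientation: [[-0.04, 0.999, -0.004], [0.999, 0.04, -0.002], [-0.001, -0.004, -1.0]]
wrist_force: [-0.6, -0.2, -1.3]
finger_gap: 0.0418
grip_force: 0.0
[0.45348599 0.25717616 0.07293213] tool dx,dy 0.0004347872649817574 0.00223318804523423 yaw 2.2939048564042577
[259.65014561 204.91656604]
160 141 141 142 154 179 218 217 217 217 217 217 213 213 213 213 213 213 213 213 213 214 217 217 217 217 217 217 214 212 213 213 215
163 141 141 142 154 162 201 201 205 218 217 217 216 21
[... 2545 characters left out ...]
 185 166 166 158  63  30  84  85  84  84
223  84  85  85  76  18  56 159 159 158 159 158 180 193 174 158 158 157 157 157 158 158 208 217 218 218 168  57  16  76  83  84  84
226  83  85  84  53  16  43 159 159 159 159 157 159 159 158 168 207 212 212 212 212 213 218 217 217 217 215  63  15  52  85  83  85
229  84  83  82  27  17  42 160 159 159 159 159 159 159 158 159 216 217 217 217 217 217 217 217 217 217 220  77  15  25  83  85  84
232  83  83  73  17  17  39 159 158 158 158 158 158 158 159 157 200 217 217 217 217 217 217 217 217 217 219  73  19  18  73  85  83
235  83  84  47  15  11  51 159 158 158 158 158 158 158 158 183 197 217 217 217 217 217 217 217 216 217 219  90  14  15  51  84  83
```

```bash
python3 -m inch '-.0005 .0025 .02 0;0 0 .025 0;0 0 .015 0;0 0 .004 0;0 0 0 0;0 0 0 0' && python3 -m inch '0 0 .001 0;0 0 0 0;0 0 0 0;0 0 0 0;0 0 0 0;0 0 0 0' 235 25
```

```text
t: 19.52
tool_pos: [0.4585, 0.2577, 0.0123]
orientation: [[-0.041, 0.999, 0.001], [0.999, 0.041, 0.001], [0.001, 0.002, -1.0]]
wrist_force: [-0.0, 0.4, 0.2]
finger_gap: 0.0424
grip_force: 0.0
t: 20.02
tool_pos: [0.4579, 0.2578, 0.0107]
orientation: [[-0.042, 0.999, 0.001], [0.999, 0.042, 0.0], [0.0, 0.001, -1.0]]
wrist_force: [-1.3, -0.4, 2.4]
finger_gap: 0.0158
grip_force: 25.0
```

```bash
python3 -m inch '0 0 -.01 0;0 0 -.02 0;0 0 -.03 0;0 0 -.015 0;-.0353 .0135 0 0;-.0353 .0135 0 0;-.0353 .0135 0 0;-.0353 .0135 0 0' && python3 -m inch '-.0353 .0135 0 0;-.0353 .0135 0 0;-.0353 .0135 0 0;-.0353 .0135 0 0;-.0349 .0138 0 0;0 0 0 4.3;0 0 0 4.3;0 0 0 0' && python3 -m inch '0 0 0 0;0 0 0 0' && python3 - <<'E'
from h import *
s=bot.state(); R=s['orientation']; y=np.radians(-6.2); ex=np.array([np.cos(y),np.sin(y)]);ey=np.array([-ex[1],ex[0]]);O=np.array([.5916,.0173])
d=s['tool_pos'][:2]-O; print("bay",ex@d,ey@d,s['tool_pos'][2],"yaw",np.degrees(np.arctan2(R[1,1],R[0,1])),s['wrist_force'])
w=bot.snapshot("wrist"); cv2.imwrite("pics/w12.png",w); g=cv2.cvtColor(w,cv2.COLOR_BGR2GRAY); g0=cv2.cvtColor(cv2.imread("pics/w10.png"),cv2.COLOR_BGR2GRAY)
for cc in(250,257,264): print(cc,g0[226:248,cc],g[226:248,cc])
E
```

```text
t: 20.68
tool_pos: [0.5179, 0.1177, 0.086]
orientation: [[-0.043, 0.999, 0.001], [0.999, 0.043, 0.0], [0.0, 0.001, -1.0]]
wrist_force: [0.9, 0.6, -0.3]
finger_gap: 0.0156
grip_force: 25.0
t: 21.35
tool_pos: [0.5927, -0.0552, 0.0852]
orientation: [[0.111, 0.994, -0.0], [0.994, -0.111, 0.0], [0.0, -0.0, -1.0]]
wrist_force: [-0.5, 0.7, -0.3]
finger_gap: 0.0158
grip_force: 25.0
t: 21.52
tool_pos: [0.5925, -0.0538, 0.0853]
orientation: [[0.106, 0.994, 0.0], [0.994, -0.106, 0.0], [0.0, 0.0, -1.0]]
wrist_force: [1.1, 0.1, -0.8]
finger_gap: 0.0155
grip_force: 25.0
bay 0.00860129920234674 -0.07063177414435397 0.08531471008814724 yaw -6.058786521670569 [ 1.14439734  0.11295506 -0.82827938]
250 [ 47  47  47  47  47  48  47  48  60  71  77  79  77  77  75  81 122 179
 212 218 217 217] [ 44  43  43  42  44  41  43  51  62  69  73  72  70  68  70 103 163 199
 207 207 206 206]
257 [ 46  48  48  46  48  46  49  50  62  73  78  79  78  77  75  90 138 187
 213 218 218 217] [ 44  42  41  43  43  41  43  53  63  71  73  72  70  69  73 112 167 200
 207 206 206 206]
264 [ 49  48  48  49  49  47  49  52  63  74  79  80  78  77  75  96 150 196
 215 218 218 216] [ 42  41  43  42  42  40  44  53  64  70  72  72  73  70  75 114 168 200
 207 206 206 206]
```

```bash
python3 -m inch '0 0 .02 0;0 0 .02 0;0 0 .015 0;0 0 .008 0;0 0 .003 0;0 0 0 0;0 0 0 0' && python3 -m inch '0 0 .002 0;0 0 0 0' && python3 -m inch '0 0 .002 0;0 0 0 0'
```

```text
t: 22.15
tool_pos: [0.5933, -0.0541, 0.0201]
orientation: [[0.107, 0.994, 0.002], [0.994, -0.107, -0.0], [-0.0, 0.002, -1.0]]
wrist_force: [-0.2, -0.6, -0.0]
finger_gap: 0.0158
grip_force: 25.0
t: 22.32
tool_pos: [0.5933, -0.0544, 0.0181]
orientation: [[0.108, 0.994, 0.002], [0.994, -0.108, -0.0], [-0.0, 0.002, -1.0]]
wrist_force: [-0.6, 0.3, -0.5]
finger_gap: 0.0157
grip_force: 25.0
t: 22.48
tool_pos: [0.5933, -0.0543, 0.0158]
orientation: [[0.108, 0.994, 0.002], [0.994, -0.108, -0.0], [-0.0, 0.002, -1.0]]
wrist_force: [0.4, 0.3, 1.1]
finger_gap: 0.0158
grip_force: 25.0
```

```bash
python3 -m inch '.0015 0 .001 0;0 0 0 0' && python3 -m inch '.001 0 0 0;0 0 0 0'&& python3 -m inch '.001 0 0 0;0 0 0 0'
```

```text
t: 22.65
tool_pos: [0.5935, -0.0537, 0.0157]
orientation: [[0.108, 0.994, 0.002], [0.994, -0.108, -0.002], [-0.002, 0.002, -1.0]]
wrist_force: [-1.8, -1.2, 4.5]
finger_gap: 0.0159
grip_force: 25.0
t: 22.82
tool_pos: [0.5938, -0.0525, 0.0157]
orientation: [[0.108, 0.994, 0.003], [0.994, -0.108, -0.002], [-0.001, 0.003, -1.0]]
wrist_force: [-1.0, -1.1, 4.4]
finger_gap: 0.0154
grip_force: 25.0
t: 22.98
tool_pos: [0.5939, -0.0522, 0.0157]
orientation: [[0.108, 0.994, 0.002], [0.994, -0.108, -0.003], [-0.003, 0.003, -1.0]]
wrist_force: [-1.5, -2.4, 6.6]
finger_gap: 0.0158
grip_force: 25.0
```

```bash
python3 -m inch '.001 0 0 0;0 0 0 0' && python3 -m inch '-.0025 0 0 0;0 0 0 0;0 0 0 0;0 0 0 0;0 0 0 0' 175 && python3 -m inch '0 0 -.01 0;0 0 -.02 0;0 0 -.03 0;0 0 -.035 0;0 0 -.035 0;-.0341 -.0127 0 0;-.0341 -.0127 0 0;-.0341 -.0127 0 0' && python3 -m inch '-.0341 -.0127 0 0;-.0341 -.0127 0 0;-.0341 -.0127 0 0;-.0341 -.0127 0 0;0 0 0 -7;0 0 0 -7;0 0 0 -6;0 0 0 0' && python3 - <<'E'
from h import *
import pickle
c=bot.calibration("wrist"); w=bot.snapshot("wrist"); cv2.imwrite("pics/w13.png",w); pickle.dump(c,open("w13.pkl","wb"))
s=bot.state(); print(s['tool_pos'],np.degrees(np.arctan2(*s['orientation'][[1,0],1])))
print("pred",proj(c,(.499,-.293,.02)))
g=cv2.cvtColor(w,cv2.COLOR_BGR2GRAY)
for r in range(90,232,5): print(r,*[f"{v:3d}" for v in g[r,150:380:6]])
E
```

```text
t: 23.15
tool_pos: [0.5939, -0.0521, 0.0157]
orientation: [[0.108, 0.994, 0.002], [0.994, -0.108, -0.004], [-0.004, 0.003, -1.0]]
wrist_force: [-1.5, -5.6, 5.3]
finger_gap: 0.016
grip_force: 25.0
t: 23.57
tool_pos: [0.5925, -0.0519, 0.0135]
orientation: [[0.107, 0.994, -0.001], [0.994, -0.107, 0.001], [0.001, -0.001, -1.0]]
wrist_force: [0.3, 0.0, -0.3]
finger_gap: 0.0296
grip_force: 0.0
t: 24.23
tool_pos: [0.5442, -0.1504, 0.1462]
orientation: [[0.105, 0.994, 0.003], [0.994, -0.105, -0.001], [-0.001, 0.003, -1.0]]
wrist_force: [-0.3, -1.1, -0.7]
finger_gap: 0.0298
grip_force: 0.0
t: 24.9
tool_pos: [0.4787, -0.2803, 0.1448]
orientation: [[-0.24, 0.971, 0.001], [0.971, 0.24, -0.0], [-0.0, 0.001, -1.0]]
wrist_force: [0.9, 0.6, 0.4]
finger_gap: 0.0292
grip_force: 0.0
[ 0.47882695 -0.28011017  0.14474291] 13.680664061368553
pred [270.30234688 191.3014311 ]
90 128 126 120 135 135 136 169 207 207 208 207 207 207 207 208 207 208 208 208 212 212 197 193 205 199 207 212 212 212 206 203 195 211 212 212 211 211 211 211
95 127 126 184 134 135 136 135 204 207 208 208 208 208 207 207 208 208 208 2
[... 3702 characters left out ...]
 214 213 214 213 214 213 213 214 213 214 213 213 213 213 213
215 214 213 213 214 182 154 154 153 189 214 214 196  90  83  61 210 206 215 214 214 214 216  80  81 121 215 214 213 213 214 214 213 213 213 213 213 213 213 213
220 213 214 214 213 214 194 152 152 208 214 214  84  82  84  63 194 215 214 214 214 214 216  58  82  84 204 214 214 214 212 212 213 213 214 213 213 213 212 213
225 213 213 213 213 213 213 215 209 213 213 213  83  84  82  40 205 214 214 214 214 214 216  26  83  83 105 214 214 209 209 209 208 209 213 213 213 213 212 213
230 213 214 214 213 213 213 214 214 214 214 150  83  83  69  45 214 214 214 214 214 214 216  16  84  83  82 214 209 190 130 118 141 195 213 213 213 213 212 212
```

```bash
python3 - <<'E'
import cv2
g=cv2.cvtColor(cv2.imread("pics/w13.png"),cv2.COLOR_BGR2GRAY)
print("   ",*[f"{v:3d}" for v in list(range(222,270,2))+list(range(270,322,4))])
for r in range(170,203): print(r,*[f"{v:3d}" for v in list(g[r,222:270:2])+list(g[r,270:322:4])])
E
```

```text
222 224 226 228 230 232 234 236 238 240 242 244 246 248 250 252 254 256 258 260 262 264 266 268 270 274 278 282 286 290 294 298 302 306 310 314 318
170 156 155 142 138 138 138 138 139 137 140 140 141 143 148 150 153 152 168 204 214 214 214 215 184 154 153 153 154 153 156 215 214 214 214 213 214 214
171 154 154 143 138 138 139 138 139 138 139 138 138 139 141 143 149 150 157 196 213 213 213 215 179 152 154 154 153 153 162 214 214 214 214 213 214 214
172 155 154 145 139 138 139 139 139 138 139 138 139 139 138 140 142 143 148 198 212 212 212 213 176 153 154 153 153 154 163 214 214 214 214 214 214 214
173 155 155 150 137 132 136 137 138 139 139 139 139 139 138 138 137 138 142 200 211 210 210 209 170 151 154 152 154 154 156 214 214 214 214 213 214 214
174 154 155 151 135 113 120 124 130 136 137 138 140 140 140 139 139 138 138 198 209 210 209 206 174 146 153 150 153 154 154 214 214 214 214 214 214 214
175 155 155 150 125  78  83  91 106 117 123 129 135 138 139 139 139 139 140 196 204 209 207 209 180 141 147 144 149 153 156 214 214 214 214 214 214 214
176 155 155 145 111  49  50  56  68  79 
[... 3363 characters left out ...]
 121 118 119 163 174 174 174 174 173 174 149 135 127 129 127 142 178 187 194 193 189 188 214
199 155 156 144 128 121 126 125 116 105 114 156 161 152 143 149 140 141 197 209 208 208 208 208 208 187 151 146 159 148 171 208 209 210 209 208 207 214
200 155 155 152 151 161 177 178 171 152 142 171 188 164 154 171 158 158 206 217 216 215 215 216 217 204 164 161 188 163 186 216 215 215 214 214 214 214
201 157 157 161 170 193 208 209 205 193 183 194 209 176 175 192 184 184 209 216 215 216 215 215 215 210 188 187 209 187 201 215 214 214 214 215 214 214
202 165 170 181 194 211 216 215 215 212 208 210 215 186 199 206 207 206 214 215 215 214 215 215 215 214 208 209 215 208 211 214 214 214 214 213 214 214
```

```bash
python3 - <<'E'
from h import *
import pickle; c=pickle.load(open("w13.pkl","rb"))
A=[ray(c,p,0)[:2] for p in((232,175.2),(250,178),(270,181.7),(290,184.7),(308,187))]
B=[ray(c,p,.026)[:2] for p in((230,178.7),(250,181.7),(270,184.8),(290,187.7))]
for L in(A,B):
    L=np.array(L); v=L[-1]-L[0]; print(L.round(4).tolist(),np.degrees(np.arctan2(v[1],v[0])))
T=ray(c,(234.3,195.5),.06); print("tab",T)
print("ends",ray(c,(228,177),.013),ray(c,(315,189),.013))
n=np.array([-np.sin(np.radians(4.5)),np.cos(np.radians(4.5))]); 
for L in(A,B): print("flat-face offset from tab",[float((n@(p-T[:2])).round(4)) for p in L])
s=bot.state();d=T[:2]-s['tool_pos'][:2];R=s['orientation'];print("dx dy",R[:2,0]@d,R[:2,1]@d,s['tool_pos'][2])
E
```

```text
[[0.4475, -0.2888], [0.4711, -0.2868], [0.4976, -0.2854], [0.5241, -0.283], [0.5479, -0.2803]] 4.838015928959034
[[0.4471, -0.288], [0.4714, -0.2858], [0.4959, -0.2837], [0.5205, -0.2814]] 5.109752398537617
tab [ 0.4572828  -0.29737114  0.06      ]
ends [ 0.44362333 -0.28945358  0.013     ] [ 0.55407703 -0.27820151  0.013     ]
flat-face offset from tab [0.0093, 0.0094, 0.0088, 0.0091, 0.0099]
flat-face offset from tab [0.0102, 0.0104, 0.0106, 0.011]
dx dy -0.011675858405585434 -0.02501531521763102 0.1447429051759436
```

```bash
python3 -m inch '-.0122 -.026 0 0;0 0 .02 4.4;0 0 .03 4.3;0 0 .03 0;0 0 0 0;0 0 0 0' 140 && python3 - <<'E'
from h import *
s=bot.state(); R=s['orientation']; d=np.r_[.4563,-.298]-s['tool_pos'][:2]
print(s['tool_pos'],"tool dx,dy",R[:2,0]@d,R[:2,1]@d,"yaw",np.degrees(np.arctan2(R[1,1],R[0,1])))
c=bot.calibration("wrist"); w=bot.snapshot("wrist"); cv2.imwrite("pics/w14.png",w); g=cv2.cvtColor(w,cv2.COLOR_BGR2GRAY)
print(proj(c,(.4563,-.298,.06)))
for r in range(180,236,2): print(r,*[f"{v:3d}" for v in g[r,216:306:3]])
E
```

```text
t: 25.45
tool_pos: [0.4554, -0.2968, 0.0628]
orientation: [[-0.088, 0.996, -0.003], [0.996, 0.088, 0.003], [0.003, -0.003, -1.0]]
wrist_force: [-0.4, -0.4, 0.8]
finger_gap: 0.0422
grip_force: 0.0
[ 0.45542247 -0.29683066  0.06275935] tool dx,dy -0.001242239357309591 0.000770851704107784 yaw 5.065633296822481
[257.95997427 210.81912237]
180 158 158 157 157 157 158 157 157 156 143 140 139 139 139 140 140 140 140 140 141 140 140 140 139 140 139 140 140 139 138
182 158 158 158 157 158 158 158 158 158 146 117  80  81  82  81  80  81  80  81  81  81  81  81  81  81  81  81  82  80  80
184 158 158 158 158 157 157 158 158 158 147  96  46  45  45  43  44  47  43  46  44  46  45  45  45  45  43  44  44  45  45
186 158 158 158 158 157 158 157 157 159 147  83  50  49  49  50  49  49  51  49  49  50  50  51  51  52  50  51  48  50  50
188 158 158 157 158 158 158 157 157 158 146  87  75  77  75  75  75  84  91  85  81  81  99 128 128 128 101  86  84  84  84
190 157 158 157 157 158 158 157 157 158 142  89  81  82  80  80  80  96 105 103 101 101 109 142 161 161 121  93  92  92  91
192 158 158 157 15
[... 2009 characters left out ...]
 198 208 158 159 158 157 158 158 148 148 176 204 190 170  52  16  68  86  84  85
226  85  53  13  42 159 158 158 157 166 183 218 213 167 157 163 166 164 157 144 144 202 218 218 201  60  17  52  85  85  84
228  86  38  18  41 159 157 156 182 211 210 218 217 199 184 203 212 208 190 139 140 202 218 217 220  76  15  32  85  84  84
230  82  20  15  42 160 165 189 211 218 215 217 217 217 217 216 218 218 219 167 201 211 218 218 219  78  16  22  82  85  84
232  72  16  16  41 182 212 218 218 218 217 217 217 217 218 218 217 217 217 184 205 217 217 217 219  74  15  14  74  85  85
234  61  19  16  62 214 218 217 218 217 217 217 217 217 217 217 217 217 211 201 207 217 217 217 219  73  16  16  58  85  84
```

```bash
python3 -m inch '-.001 .001 .02 0;0 0 .02 0;0 0 .01 0;0 0 .002 0;0 0 0 0;0 0 0 0' && python3 -m inch '0 0 0 0;0 0 0 0;0 0 0 0;0 0 0 0;0 0 0 0;0 0 0 0' 235 35
```

```text
t: 26.0
tool_pos: [0.4586, -0.2997, 0.0139]
orientation: [[-0.089, 0.996, 0.002], [0.996, 0.089, -0.002], [-0.002, 0.002, -1.0]]
wrist_force: [0.7, 0.1, -0.5]
finger_gap: 0.0422
grip_force: 0.0
t: 26.5
tool_pos: [0.4577, -0.2991, 0.0125]
orientation: [[-0.089, 0.996, 0.001], [0.996, 0.089, -0.0], [-0.0, 0.001, -1.0]]
wrist_force: [0.4, 0.1, 2.5]
finger_gap: 0.0155
grip_force: 35.0
```

```bash
python3 -m inch '0 0 -.01 0;0 0 -.02 0;0 0 -.03 0;.0344 .0058 0 0;.0344 .0058 0 0;.0344 .0058 0 0;.0344 .0058 0 0;.0344 .0058 0 0' && python3 -m inch '.0344 .0058 0 0;.0344 .0061 0 0;0 0 0 5.6;0 0 0 5.7;0 0 0 0;0 0 0 0;0 0 0 0' && cat > bay.py <<'E'
from h import *
s=bot.state(); R=s['orientation']; y=np.radians(-6.2); ex=np.array([np.cos(y),np.sin(y)]);ey=np.array([-ex[1],ex[0]]);O=np.array([.5916,.0173])
d=s['tool_pos'][:2]-O; f=s['wrist_force'][:2]
print("bay mm",(ex@d*1e3).round(2),(ey@d*1e3).round(2),"z",s['tool_pos'][2].round(4),"yaw",np.degrees(np.arctan2(R[1,1],R[0,1])).round(2),"F bay",(ex@f).round(1),(ey@f).round(1),s['wrist_force'][2].round(1),"gap",s['finger_gap'].round(4))
E
python3 bay.py; python3 - <<'E'
from h import *
w=bot.snapshot("wrist"); cv2.imwrite("pics/w15.png",w); g=cv2.cvtColor(w,cv2.COLOR_BGR2GRAY)
for cc in(250,257,264): print(cc,g[196:256:1,cc])
E
```

```text
t: 27.17
tool_pos: [0.4709, -0.1236, 0.0727]
orientation: [[-0.089, 0.996, 0.001], [0.996, 0.089, -0.0], [-0.0, 0.001, -1.0]]
wrist_force: [1.0, -0.3, -1.4]
finger_gap: 0.0156
grip_force: 35.0
t: 27.75
tool_pos: [0.4768, -0.0557, 0.0723]
orientation: [[0.106, 0.994, 0.0], [0.994, -0.106, 0.0], [0.0, 0.0, -1.0]]
wrist_force: [0.3, 0.3, -0.6]
finger_gap: 0.0156
grip_force: 35.0
250 [ 48  49  45  48  61  74  79  81  79  81  80  79  70  53  47  46  46  48
  46  48  47  47  47  48  47  47  45  47  48  54  67  75  77  79  77  80
  78  78  76  76  77  75  77 113 175 210 218 217 217 217 216 217 217 217
 217 217 217 217 217 217]
257 [ 46  48  45  48  61  73  80  80  79  81  80  78  70  54  48  45  47  46
  46  46  47  45  48  46  48  47  47  47  48  55  66  75  79  80  78  78
  78  79  78  76  76  77  76 113 174 210 218 218 217 217 217 217 217 217
 217 217 217 217 217 217]
264 [ 46  46  47  49  59  73  80  80  80  79  79  77  69  54  45  46  49  46
  47  46  45  46  47  48  48  47  48  48  47  55  67  76  79  80  78  80
  78  79  77  79  77  75  76 113 174 210 218 217 216 217 217 217 217 217
 217 216 217 216 217 217]Traceback (most recent call last):
  File "bay.py", line 4, in <module>
    print("bay mm",(ex@d*1e3).round(2),(ey@d*1e3).round(2),"z",s['tool_pos'][2].round(4),"yaw",np.degrees(np.arctan2(R[1,1],R[0,1])).round(2),"F bay",(ex@f).round(1),(ey@f).round(1),s['wrist_force'][2].round(1),"gap",s['finger_gap'].round(4))
                                                                                                                                                                                                                         ^^^^^^^^^^^^^^^^^^^^^
AttributeError: 'float' object has no attribute 'round'
```

The wedge's flat face sits 13.3 mm from the TCP line, so contact with the shim should come at bay y ≈ -85. I'll set 2 mm clearance and go down onto the plate before the mouth.

```bash
sed -i "s/s\['finger_gap'\].round(4)/s['finger_gap']/" bay.py; python3 -m inch '-.0025 0 .02 0;0 0 .02 0;0 0 .01 0;0 0 0 0;0 0 0 0' >/dev/null&& python3 bay.py && python3 -m inch '0 0 .003 0;0 0 0 0' >/dev/null && python3 bay.py; python3 -m inch '0 0 .002 0;0 0 0 0' >/dev/null && python3 bay.py
```

```text
bay mm -106.71 -87.45 z 0.0217 yaw -6.19 F bay 0.5 0.3 -0.3 gap 0.01548412170095991
bay mm -105.54 -87.4 z 0.0199 yaw -6.18 F bay 0.5 0.3 -1.0 gap 0.015524283092422235
bay mm -105.97 -87.25 z 0.0175 yaw -6.17 F bay -0.3 -0.2 -0.3 gap 0.015383745953036553
```

```bash
python3 -m inch '0 0 .001 0;0 0 0 0' >/dev/null && python3 bay.py && python3 -m inch '0 .006 0 0;0 .006 0 0;0 .006 0 0;0 .006 0 0;0 .004 0 0;0 0 0 0' >/dev/null && python3 bay.py; python3 -m inch '.001 0 0 0;0 0 0 0' >/dev/null && python3 bay.py;  python3 -m inch '.001 0 0 0;0 0 0 0' >/dev/null && python3 bay.py
```

```text
bay mm -105.96 -87.24 z 0.0175 yaw -6.17 F bay -2.4 0.7 4.0 gap 0.015598641814937201
bay mm -76.88 -87.36 z 0.0175 yaw -6.17 F bay -0.7 0.2 3.9 gap 0.015988999338626592
bay mm -76.88 -86.91 z 0.0175 yaw -6.17 F bay 0.8 -1.8 5.8 gap 0.015819083897723768
bay mm -76.81 -86.03 z 0.0175 yaw -6.18 F bay -0.5 -2.1 4.4 gap 0.015704622824945513
```

```bash
python3 -m inch '.0007 0 0 0;0 0 0 0' >/dev/null && python3 bay.py && python3 -m inch '0 .005 0 0;0 .005 0 0;0 .005 0 0;0 0 0 0' >/dev/null && python3 bay.py; python3 -m inch '0 .003 0 0;0 .003 0 0;0 0 0 0' >/dev/null && python3 bay.py;  python3 -m inch '0 .002 0 0;0 0 0 0' >/dev/null && python3 bay.py
```

```text
bay mm -76.81 -85.41 z 0.0175 yaw -6.18 F bay 0.4 -2.3 4.3 gap 0.015576243243194229
bay mm -62.63 -85.0 z 0.0174 yaw -6.19 F bay -2.7 -1.4 7.3 gap 0.01596940531764825
bay mm -57.17 -84.98 z 0.0174 yaw -6.19 F bay -4.1 -2.0 8.4 gap 0.015553502674304245
bay mm -55.44 -85.0 z 0.0175 yaw -6.19 F bay -4.7 -1.7 8.2 gap 0.01565637173356396
```

```bash
for i in 1; do python3 -m inch '0 .002 0 0;0 0 0 0' >/dev/null; python3 bay.py; done; python3 -m inch '0 .002 -.0005 0;0 0 0 0' >/dev/null && python3 bay.py; python3 -m inch '0 .002 0 0;0 0 0 0' >/dev/null && python3 bay.py;  python3 -m inch '0 .002 0 0;0 0 0 0' >/dev/null && python3 bay.py
```

```text
bay mm -53.49 -85.0 z 0.0175 yaw -6.19 F bay -4.9 -1.4 8.2 gap 0.015447213859474942
bay mm -51.33 -85.0 z 0.0175 yaw -6.19 F bay -3.2 -1.8 6.4 gap 0.01568943603816944
bay mm -49.74 -85.03 z 0.0175 yaw -6.19 F bay -4.2 -2.0 7.3 gap 0.015688797012893867
bay mm -49.09 -85.21 z 0.0174 yaw -6.18 F bay -7.6 -2.7 9.7 gap 0.015341877605867157
```

```bash
python3 -m inch '0 .002 -.0005 0;0 0 0 0' >/dev/null && python3 bay.py; python3 -m inch '0 .002 0 0;0 0 0 0' >/dev/null && python3 bay.py;  python3 -m inch '0 .002 0 0;0 0 0 0' >/dev/null && python3 bay.py
```

```text
bay mm -49.07 -85.28 z 0.0175 yaw -6.18 F bay -12.7 -2.5 12.0 gap 0.015565817214153073
bay mm -49.19 -85.26 z 0.0174 yaw -6.17 F bay -16.5 -3.2 14.5 gap 0.015542569770386688
bay mm -49.3 -85.24 z 0.0174 yaw -6.16 F bay -20.9 -2.4 17.6 gap 0.01590185486341948
```

```bash
python3 -m inch '0 0 0 0;0 0 0 0;0 0 0 0;0 0 0 0;0 0 0 0;0 0 0 0' && python3 bay.py && python3 - <<'E'
from h import *
import pickle
c=bot.calibration("wrist"); w=bot.snapshot("wrist"); cv2.imwrite("pics/w16.png",w)
hsv=cv2.cvtColor(w,cv2.COLOR_BGR2HSV); m=cv2.inRange(hsv,(3,120,50),(18,255,255)); m[240:]=0
n,l,st,ce=cv2.connectedComponentsWithStats(m); i=1+np.argmax(st[1:,4]); print(st[i])
y=np.radians(-6.2); ex=np.array([np.cos(y),np.sin(y)]);ey=np.array([-ex[1],ex[0]]);O=np.array([.5916,.0173])
k=max(cv2.findContours((l==i).astype(np.uint8),0,2)[0],key=cv2.contourArea)
P=np.array([ray(c,p[0],.033)[:2]-O for p in k]); print("block x range",(P@ex).min(),(P@ex).max(),"y",(P@ey).min(),(P@ey).max())
for a in((.009,-.069,.065),(.0575,-.063,.065)): # expected shim tab tops
    q=O+a[0]*ex+a[1]*ey; print("tab px",proj(c,(*q,a[2])).round(1))
E
```

```text
t: 32.13
tool_pos: [0.5334, -0.0621, 0.0174]
orientation: [[0.107, 0.994, -0.017], [0.994, -0.107, 0.0], [-0.002, -0.017, -1.0]]
wrist_force: [-20.8, -0.0, 17.1]
finger_gap: 0.0155
grip_force: 35.1
bay mm -49.27 -85.23 z 0.0174 yaw -6.16 F bay -20.6 -2.3 17.1 gap 0.015492330677593692
[  273    96   182    91 13766]
block x range -0.038246811405334334 0.07997227158880638 y -0.06122367845882087 -0.0010092330561451211
tab px [352.7 210.9]
tab px [436.1 201.8]
```

The block spans bay x = -38 to 80 mm, so it is home. The wedge is held tight at about 21 N with its thin end about 49 mm inside. Handing in.

```bash
python3 -c "
from cell import bot
print(bot.close_job())"
```

```text
the job is handed in; nothing more can be done
None
```

I handed the job in at about 32 s: the block is home, both shims are in, and the wedge is tight about 49 mm inside, still gripped and pressed in at about 21 N. I did not recheck the shims by camera after wedging.

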